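Level the sprung inspection table and hold it for bolting down

TASK

Press the open keeper frame down over the spirit level that lies in the nest of the levelling table, until its catch holds the frame shut by itself. Then grip the black knob of the table's jack screw, push the sprung table down until the screw's foot stands firmly on its seat, and turn the knob, keeping it pushed down to read the vial, until the bubble lies between the two lines. Finish like that, still gripping the knob and pressing the foot on its seat with the bubble between the lines, so that the hold-down bolt can be tightened; leave the pliers, the bolt and the bearing where they lie.

Things in the scene. Friction and masses are not known exactly. Their poses are not given: they have to be found in the camera images.
- levelling_base: base of the levelling table: grey plate 124 x 330 x 12 mm fixed on the bench; place and yaw vary. Origin: middle of its underside; its y axis runs lengthwise towards the knob end, x across and away from the robot, z up. Beside the knob, on its plate, stands the slack hold-down bolt, head up to 61 mm high
- table_plate: aluminium plate 100 x 300 x 10 mm over the base, top 46 mm high when level. Origin on its hinge pin (41 mm high) at the end without the knob. A spring lifts its knob end 5 mm above level, against the slack bolt; holding it down takes about 7 N at the knob, a firm push some 15 N. Only with the foot pressed on its seat does the bubble show the screw's setting
- jack_screw: upright screw through the plate's knob end: black 8-lobed knob 40 mm across, steel stem, ball foot. Origin: tip of the foot, z up; knob from 69 to 93 mm. Clockwise from above drives it down through the plate 6 mm a turn: with the foot on its seat that lifts the knob end. Friction 0.04 N m, stays where left. It starts 1.4 to 2.7 rad short, so the pressed table reads low at the knob end
- knob_grip (a point): centre of the knob at the height to grip it, 80 mm above the foot's tip: 95 mm above the bench when pressed down, 6 to 8 mm higher before and whenever the push ends; its height does not change as it is turned with the foot on its seat. Any yaw will do. Nothing within 65 mm of its axis stands higher than 61 mm
- foot_tip (a point): lowest point of the jack screw's foot
- foot_seat (a point): top of the round steel seat on the base, 15 mm above the bench; foot_tip is here when the foot is pressed down
- keeper_frame (a joint): angle of the keeper frame, rad: 0 shut, growing as it opens; starts at 0.45 to 0.75 and stays where left. A sprung roller catch in front stops its lip near 0.16 rad until about 6 N on the tab push it past, then holds it at 0 (it gives way at about 3 N upward). Shut, its top is 73 mm above the bench, up to 4 mm more while the plate is lifted
- frame_tab (a point): where to press the keeper frame, a dark steel sheet 108 mm long with a window over the vial, hinged along its far (+x) side: on its top face at the root of the 28 mm wide thumb tab, mid-length, 54 mm from the hinge pin; it moves with the frame. The tab reaches 16 mm further. Closed fingers pushed straight down 42 mm in front (-x of the base) of the pin shut it from any start
- frame_hinge (a point): middle of the frame's hinge pin, parallel to the base's y axis, 72 mm above the bench when the table is level
- level_mid (a point): middle of the underside of the spirit level, a steel block 26 x 160 x 24 mm with a glass vial 74 mm long in the middle of its top, lying loose along the table in its nest between 7 mm high rails
- nest_mid (a point): middle of the nest's floor on the plate: level_mid is here when the level lies in its nest
- bubble (a joint): place of the bubble in the vial, m: 0 centred, positive towards the knob end, at most 0.020. Whitish, 20 mm long; the two black lines round the vial are 28 mm apart, so it lies between them from -0.004 to 0.004. It runs to the higher end, 1.5 mm per mrad of tilt, so about 5.6 mm towards the knob per rad of clockwise turn of the screw with its foot pressed down, and settles in about 1 s
- pliers: grey pliers, 168 x 54 x 18 mm, lying loose at the left; leave
- bolt: hex bolt, 48 x 20 x 17 mm, loose at the right; leave
- bearing: ball bearing, 52 mm across and 15 mm high, loose at the right; leave
Not all that is in view belongs to the job. Of the things shaped like the part that bears level_mid, the bare steel one is meant.

How it is judged:
On the way, in this order (a step that is already met when the one before it is completed fails the run):
1. the keeper frame is shut and held by its catch, with the fingers off it (value of joint keeper_frame below 0.05 rad and contact force between the fingers and anything else below 0.5 N), for 0.3 s.
2. the foot is pressed on its seat and the bubble lies between the lines (contact force between jack_screw and levelling_base above 1 N and value of joint bubble between -0.0045 and 0.0045 m), for 0.4 s.
At the end, for the whole second after the job is handed in: Frame shut (under 0.05 rad), level in its nest (within 6 mm), bubble between the lines (within 4.5 mm of the middle), foot pressed on its seat with over 1 N (tip within 2.5 mm of the seat point), fingers still gripping the knob with over 3 N (all of step 2 and value of joint keeper_frame below 0.05 rad and distance between level_mid and nest_mid below 0.006 m and distance between foot_tip and foot_seat below 0.0025 m and contact force between the fingers and jack_screw above 3 N); the arm keeps its last pose, push and grip.
It fails at once if the pliers, the bolt or the bearing is shifted by more than 30 mm (distance of any of pliers, bolt, bearing from where it was at the start of the episode above 0.03 m).
It also fails if it takes over 64 s, if anything falls off the work surface, if the arm or the gripper's body presses on something with over 40 N, if the wrist force passes 120 N, or if a joint passes its speed limit or range.

ROBOT

A 7-joint arm with a two-finger parallel gripper is mounted at the origin on a cart in front of the work surface, level with it; the furniture and walls round the work are solid. World frame = base frame: x ahead of the robot, y to its left, z up, the work surface at z = 0. Lengths are in m, angles in rad, forces in N, time in s.
With the tool pointing down it reaches from about 0.4 to 0.875 m from the base axis. Payload 19.3 kg.
Tool frame: the origin (TCP) lies at the very end of the fingers, on their centre line; the grasp point (between the pads) lies 19 mm behind it; z points along the fingers, y is the line along which they close (so a half turn about z gives the same grasp; the last joint's range is limited). The gripper opens to 85 mm and grips with 20 to 120 N. Pads are 22 mm wide; open, the fingers measure 114 mm over their backs; the gripper's body (76 mm by 85 mm) begins 54 mm behind the grasp point. The pads swing forward as they close: fully open they stand 13 mm farther back than shut.
Start: joints at [-1.253, 0.521, -0.036, 1.599, 0.021, 1.021, -0.113], TCP at [0.236, 0.579, 0.21] pointing down, gripper open.
Joint ranges: [-2.91, 2.91], [-0.3, 2.13], [-1.5, 1.42], [0.17, 2.43], [-1.26, 4.41], [0.16, 1.93], [-2.52, 2.52]. Speed limits (rad/s): [1.89, 1.89, 2.39, 2.39, 3.01, 3.01, 3.01].

INTERFACE

Orientations are given as [roll, pitch, yaw] about the fixed x, y, z axes, in that order (R = Rz(yaw) Ry(pitch) Rx(roll)).
In Python, from workcell import monitor, viewer, bot gives the robot as it stands.
- The arm moves only by the tool move_arm, never from a script. Its arguments are lists of equal length, an entry for each row: "gripper": the opening, from 0 (shut) to 1 (fully open); "linear": the shift along the tool's x, y, z in cm, a list of three; "twist": the turn about the tool's z in degrees. A call has 1 to 8 rows; each row shifts and turns the commanded pose from where the row before left it, along the tool's axes as they then stand; what a row does not reach is not made up. A row lasts 1/10 s, in which the tool goes at most 50 mm and 8.59 degrees, less where a joint would pass 70% of its speed; a pose out of reach is approached as far as the arm can. A call with a gripper value outside its range is refused whole. The fingers move at their own pace and stop on an object; "squeeze" is the grip in N (left out, the last holds). Time passes only in rows, so rows that do not move let the fingers close. It gives the time, the measured TCP pose, the force, the opening and the grip force at its end, in the units of the state.
- monitor.observe(): the state, without advancing time (a new reading comes with each control period).
- viewer.grab_frame(name): name is "side" or "top" or "wrist"; returns a dict with "img" (480x640x3 uint8, red, green, blue), "K" (3x3 intrinsics, pixels), "eye" and "rotation" of the camera in the world. Camera axes: x right, y up, looking along -z (the intrinsics and any distortion apply to the point x, -y, -z); pixel columns grow to the right and rows downward; lengths in m; the calibration is good to about 2 mm. A picture is of the moment at which its call begins. There is no depth.
- bot.job_done(): hands the job in; it is judged then, once.
The state is a dict: "clock": time; "qpos": joint angles; "qd": joint speeds; "joint_efforts": joint torques, N m; "position": TCP position; "tool_rot": TCP orientation; "force": force on the tool from outside, world axes, zero at the start; "moment": the same for the moment, N m; "grip_width": finger opening in m; "finger_force": force on a finger pad.
Only numpy, scipy, OpenCV 4.12 (cv2) and the standard library are available. Lean on these libraries where they do the work, as an engineer would, in place of code of your own. Each camera call takes 0.05 s, during which the arm holds its last target. There are 200 camera calls.

## Working session

There is one attempt and no reset: what is moved stays moved. The work goes in short steps, Python scripts to look and compute and a tool call to move; the robot and the scene stay as the last step left them, time stands still between calls to the robot, and variables do not carry over. Pictures are saved under pics/ and viewed, at most 10 in all, crops included, and the job is handed in when it is done.

Besides the shell and the picture viewer there is one more tool, called after ">>>" by a JSON object that holds its "method" and its "body". move_arm: Moves the arm, as the interface text tells. Its arguments: {"type":"object","properties":{"gripper":{"type":"array"},"linear":{"type":"array"},"twist":{"type":"array"},"squeeze":{"type":"number"}},"required":["gripper","linear","twist"]}

```bash
mkdir -p pics; cat > h.py <<'E'
import numpy as np, cv2
from workcell import monitor, viewer, bot
def grab(n,save=None):
    f=viewer.grab_frame(n)
    if save: cv2.imwrite('pics/'+save+'.png',cv2.cvtColor(f['img'],cv2.COLOR_RGB2BGR))
    return f
def ray(f,u,v):
    K=np.array(f['K']);d=np.array([(u-K[0,2])/K[0,0],-(v-K[1,2])/K[1,1],-1.]);return np.array(f['eye']),np.array(f['rotation'])@d
def onz(f,u,v,z):
    e,d=ray(f,u,v);return e+d*(z-e[2])/d[2]
def proj(f,p):
    c=np.array(f['rotation']).T@(np.array(p)-np.array(f['eye']));q=np.array(f['K'])@np.array([c[0],-c[1],-c[2]]);return q[:2]/q[2]
E
python3 - <<'E'
from h import *
fs={n:grab(n,n+'0') for n in('top','side')}
for n,f in fs.items(): print(n,{k:np.round(v,3).tolist() for k,v in f.items() if k!='img'},f.keys())
s=monitor.observe();print(s)
E
```

```text
top {'K': [[597.102, 0.0, 317.942], [0.0, 597.102, 238.684], [0.0, 0.0, 1.0]], 'eye': [0.385, -0.039, 1.721], 'rotation': [0.075, -0.004, -1.563]} dict_keys(['img', 'K', 'eye', 'rotation'])
side {'K': [[551.653, 0.0, 314.306], [0.0, 551.653, 249.393], [0.0, 0.0, 1.0]], 'eye': [-0.039, -1.098, 0.625], 'rotation': [1.165, -0.016, -0.477]} dict_keys(['img', 'K', 'eye', 'rotation'])
{'clock': 0.1, 'qpos': array([-1.25319618,  0.52193994, -0.03631982,  1.59990338,  0.02119941,
        1.02110836, -0.11280251]), 'qd': array([ 2.05766826e-04, -1.51505270e-03, -1.32530060e-03, -1.73984746e-03,
        8.69772159e-04,  1.43147840e-03, -2.49411058e-05]), 'joint_efforts': array([ 4.57144939e-03, -9.28498006e+01,  1.98406354e+00, -3.70533335e+01,
        1.80248602e-02,  5.47641685e-03, -5.81047675e-05]), 'position': array([0.23626706, 0.57829743, 0.20980945]), 'tool_rot': array([-3.14062109e+00,  7.04019047e-05,  2.75377129e+00]), 'force': array([ 0.10923359, -0.23355909, -0.22156014]), 'moment': array([-0.0287537 ,  0.00987975, -0.00319483]), 'finger_force': 0.0, 'grip_width': 0.08534736701591757}
```

Rotations are roll-pitch-yaw; I'll convert them.

```bash
cat >> h.py <<'E'
from scipy.spatial.transform import Rotation as Rn
_g=grab
def grab(n,save=None):
    f=dict(_g(n,save)); f['rotation']=Rn.from_euler('xyz',f['rotation']).as_matrix(); return f
E
```

```text
(no output)
```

View pics/top0.png

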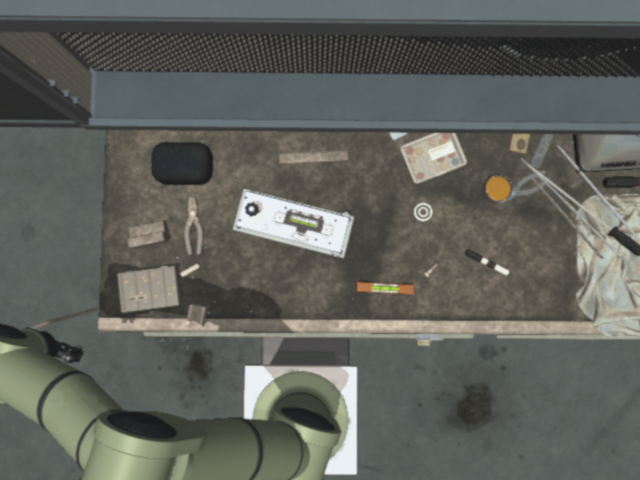

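View pics/side0.png

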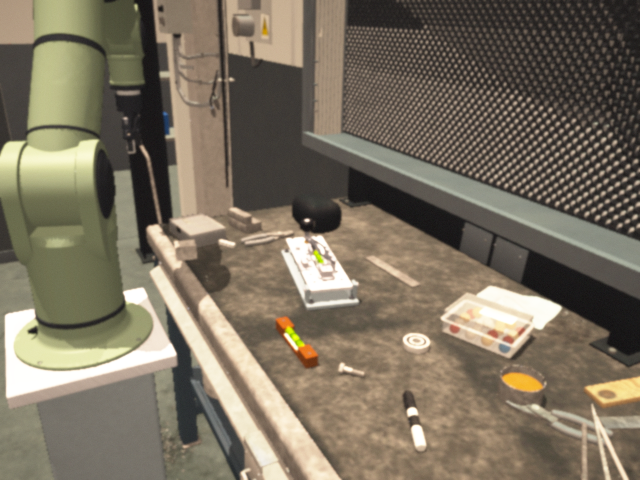

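The top view shows the table around (293,222) px, the knob at (252,209), the frame and vial at about (303,220), the pliers at (193,225), the bearing at (423,212) and the bolt at (432,268). The orange level at (385,287) is a decoy. Next I'll measure.

```bash
python3 - <<'E'
from h import *
f=grab('top');im=f['img']
g=im.min(2); m=np.zeros_like(g); m[180:265,225:360]=(g[180:265,225:360]>150)*255
m=cv2.morphologyEx(m,cv2.MORPH_CLOSE,np.ones((5,5)))
c=max(cv2.findContours(m,0,2)[0],key=cv2.contourArea); r=cv2.minAreaRect(c);print(r)
b=cv2.boxPoints(r);P=[onz(f,*p,.03) for p in b];print(np.round(P,4))
mx=im.max(2)
k=np.zeros_like(g);k[195:222,240:265]=(mx[195:222,240:265]<70)*255
n,l,s,cc=cv2.connectedComponentsWithStats(k);i=1+s[1:,4].argmax();print(s[i],cc[i],onz(f,*cc[i],.101))
E_=None
crop=cv2.resize(im[180:265,225:360],None,fx=5.9,fy=5.9,interpolation=2)
cv2.imwrite('pics/crop1.png',crop[...,::-1])
E
```

```text
((293.1764831542969, 221.79412841796875), (114.2342758178711, 44.626548767089844), 14.03624439239502)
[[ 0.535   0.1987  0.03  ]
 [ 0.6593  0.1701  0.03  ]
 [ 0.5824 -0.1468  0.03  ]
 [ 0.4587 -0.1165  0.03  ]]
[247 204  11  11  36] [253.36111111 210.11111111] [0.58245855 0.13243789 0.101     ]
```

View pics/crop1.png

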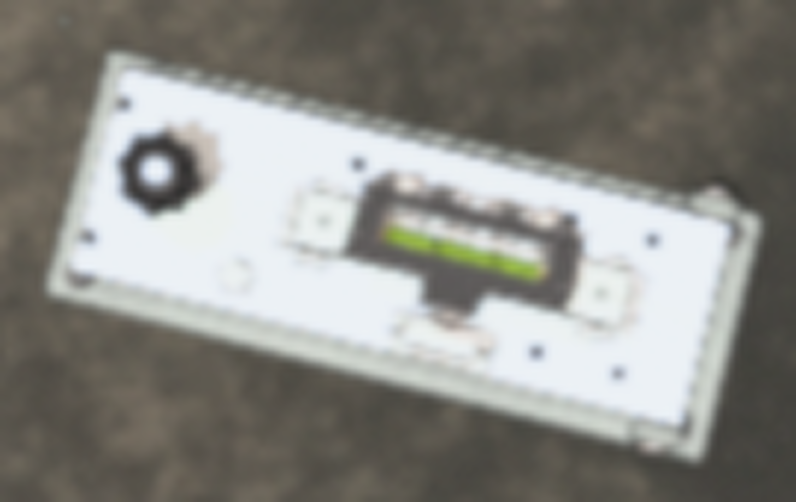

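The crop shows the knob centre at (160,172), the hinge lugs at (410..540,183..215) with the middle near (475,197), the vial in the window and the thumb tab at (450,310). The bolt head is the pale spot at (237,275).

```bash
cat >> h.py <<'E'
def tool(d,yaw):
    c,s=np.cos(yaw),np.sin(yaw); return np.array([c*d[0]+s*d[1], s*d[0]-c*d[1], -d[2]])*100
E
python3 - <<'E'
from h import *
f=grab('top')
cr=lambda a,b:(225+a/5.9,180+b/5.9)
P=np.array([onz(f,*cr(*p),.012) for p in[(110,52),(762,215),(705,460),(48,292)]]);print(np.round(P,4),P.mean(0))
y=P[0]-P[1]+P[3]-P[2];y/=np.linalg.norm(y);x=np.array([y[1],-y[0],0]);print('y',y,np.degrees(np.arctan2(x[1],x[0])))
H=onz(f,*cr(475,197),.0745);K=onz(f,*cr(160,172),.115);print('hinge',H,'knob',K)
O=P.mean(0)
for n,p in(('H',H),('K',K)): print(n,'base coords',(p-O)@x,(p-O)@y)
t=H-.042*x; s=monitor.observe();t[2]=.23
print('press',t,tool(t-s['position'],s['tool_rot'][2]))
E
```

```text
[[ 0.6549  0.1709  0.012 ]
 [ 0.5774 -0.1484  0.012 ]
 [ 0.4576 -0.1211  0.012 ]
 [ 0.5368  0.199   0.012 ]] [0.55670795 0.02511328 0.012     ]
y [0.23810955 0.9712383  0.        ] -13.774991515776055
hinge [ 0.57774841 -0.00943664  0.0745    ] knob [0.58333059 0.13435429 0.115     ]
H base coords 0.02866195962296068 -0.028546272591357936
K base coords -0.00015441052295487646 0.11243816208249298
press [0.5369564  0.00056396 0.23      ] [-49.68194265 -42.12353122  -2.00427039]
```

>>> {"method": "move_arm", "body": {"gripper": [0, 0, 0, 0, 0, 0, 0, 0], "linear": [[-3.1, -2.6, -0.2], [-3.1, -2.6, -0.2], [-3.1, -2.6, -0.2], [-3.1, -2.6, -0.2], [-3.1, -2.6, -0.2], [-3.1, -2.6, -0.2], [-3.1, -2.6, -0.2], [-3.1, -2.6, -0.2]], "twist": [0, 0, 0, 0, 0, 0, 0, 0]}}

```text
clock: 1.0
position: [0.3878, 0.2907, 0.2264]
tool_rot: [3.141, 0.0, 2.754]
force: [0.8, 0.4, 0.3]
grip_width: -0.0001
finger_force: 0.0
```

>>> {"method": "move_arm", "body": {"gripper": [0, 0, 0, 0, 0, 0, 0, 0], "linear": [[-3.1, -2.6, -0.2], [-3.1, -2.6, -0.2], [-3.1, -2.6, -0.2], [-3.1, -2.6, -0.2], [-3.1, -2.6, -0.2], [-2.0, -2.0, 0], [0, 0, 0], [0, 0, 0]], "twist": [0, 0, 0, 0, 0, 0, 0, 0]}}

```text
clock: 1.8
position: [0.4924, 0.087, 0.2362]
tool_rot: [-3.141, -0.0, 2.753]
force: [-0.6, 0.6, -0.3]
grip_width: 0.0002
finger_force: 0.0
```

```bash
python3 - <<'E'
from h import *
f=grab('wrist','w1');s=monitor.observe();print(s['clock'],s['qpos'],s['position'],s['tool_rot'],f['eye'],s['force'],s['grip_width'])
E
```

```text
1.85 [-0.41896351  0.29458919  0.15494302  1.89848223 -0.05534171  0.95289473
  0.94490261] [0.49225243 0.08779558 0.23617852] [ 3.14156648e+00 -4.21795333e-04  2.75419754e+00] [0.41347549 0.12026011 0.39938856] [-0.63487236  0.78534536 -0.61813083] -5.3331037435436344e-05
```

View pics/w1.png

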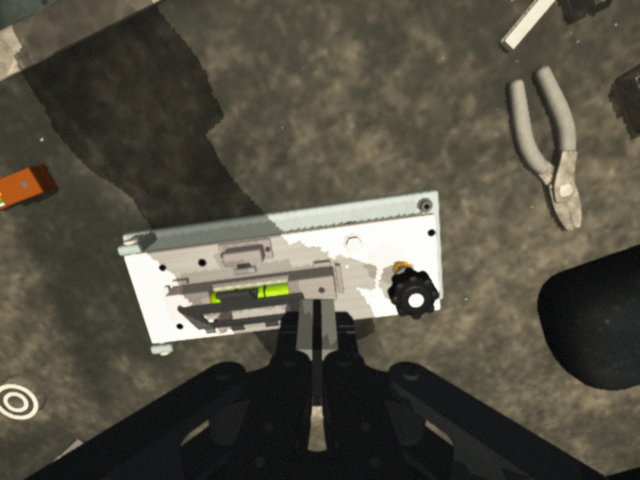

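The wrist view shows the closed fingertips at about (318,310), the knob at (413,293), the open frame at (240,305) and the hold-down bolt at (353,241). Part of the transit was cut short by the speed limits, so I'll work out what remains.

```bash
python3 - <<'E'
from h import *
s=monitor.observe();t=np.array([.537,.0006,.15]);print(tool(t-s['position'],s['tool_rot'][2]))
E
```

```text
[-7.43721643 -6.38294171  8.61785174]
```

>>> {"method": "move_arm", "body": {"gripper": [0, 0, 0, 0, 0, 0, 0, 0], "linear": [[-1.2, -1.0, 0.4], [-1.2, -1.0, 1.2], [-1.2, -1.0, 1.4], [-1.2, -1.0, 1.4], [-1.2, -1.0, 1.4], [-1.2, -1.0, 1.4], [-0.2, -0.4, 1.4], [0, 0, 0]], "twist": [0, 0, 0, 0, 0, 0, 0, 0]}}

```text
clock: 2.65
position: [0.5358, 0.0005, 0.1488]
tool_rot: [-3.14, -0.003, 2.754]
force: [-0.1, 0.6, 0.4]
grip_width: 0.0004
finger_force: 0.0
```

```bash
python3 - <<'E'
from h import *
s=monitor.observe();print(s['position'],s['force'],tool(np.array([.537,.0006,.066])-s['position'],s['tool_rot'][2]))
f=grab('side');c=f['img'][200:320,250:390];cv2.imwrite('pics/s1.png',cv2.resize(c,None,fx=5,fy=5,interpolation=2)[...,::-1])
E
```

```text
[5.35817255e-01 5.24144949e-04 1.48805568e-01] [-0.13194383  0.64288937  0.3913842 ] [-0.106657    0.05167872  8.28055679]
```

View pics/s1.png

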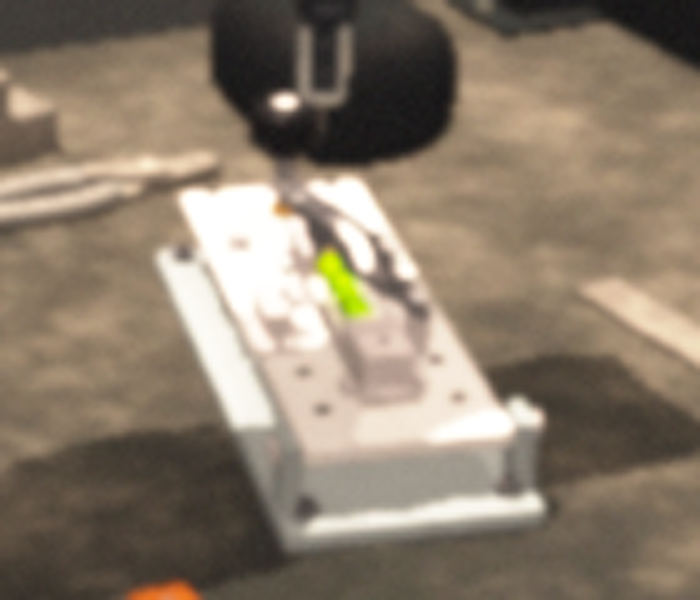

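The fingers hang over the half-open frame, clear of everything else. Pressing straight down.

>>> {"method": "move_arm", "body": {"gripper": [0, 0, 0, 0, 0, 0, 0, 0], "linear": [[0, 0, 1.0], [0, 0, 1.0], [0, 0, 1.0], [0, 0, 1.0], [0, 0, 0.8], [0, 0, 0.8], [0, 0, 0.6], [0, 0, 0.5]], "twist": [0, 0, 0, 0, 0, 0, 0, 0]}}

```text
clock: 3.5
position: [0.5369, -0.0001, 0.0828]
tool_rot: [-3.142, -0.0, 2.754]
force: [0.1, -0.0, 1.5]
grip_width: 0.0003
finger_force: 0.4
```

>>> {"method": "move_arm", "body": {"gripper": [0, 0, 0, 0, 0], "linear": [[0, 0, 0.4], [0, 0, 0.3], [0, 0, 0.2], [0, 0, 0], [0, 0, 0]], "twist": [0, 0, 0, 0, 0]}}

```text
clock: 4.0
position: [0.5369, -0.0, 0.0744]
tool_rot: [3.142, 0.0, 2.754]
force: [0.1, -1.0, -0.8]
grip_width: -0.0004
finger_force: 0.0
```

>>> {"method": "move_arm", "body": {"gripper": [0, 0, 0, 0], "linear": [[0, 0, 0.2], [0, 0, 0.2], [0, 0, 0], [0, 0, 0]], "twist": [0, 0, 0, 0]}}

```text
clock: 4.4
position: [0.5368, -0.0001, 0.0702]
tool_rot: [-3.142, -0.0, 2.754]
force: [-0.8, 0.3, 0.6]
grip_width: -0.0001
finger_force: 0.0
```

```bash
python3 - <<'E'
from h import *
a=grab('wrist')['img'];b=grab('side')['img']
A=cv2.resize(a[180:420,120:480],(600,400));B=cv2.resize(b[200:320,250:390],(467,400),interpolation=2)
cv2.imwrite('pics/m1.png',cv2.resize(np.hstack([A,B]),(800,300))[...,::-1])
E
```

```text
(no output)
```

View pics/m1.png

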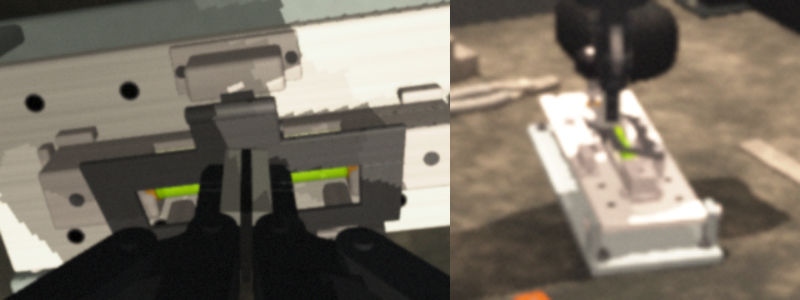

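The frame looks nearly flat, with the fingertips on its front strip at (245,150) in the mosaic. There's no clear force yet, so I'll press a little more.

>>> {"method": "move_arm", "body": {"gripper": [0, 0], "linear": [[0, 0, 0.15], [0, 0, 0]], "twist": [0, 0]}}

```text
clock: 4.7
position: [0.5368, -0.0, 0.0687]
tool_rot: [-3.142, -0.0, 2.754]
force: [0.2, 0.4, 1.2]
grip_width: 0.0002
finger_force: 0.3
```

>>> {"method": "move_arm", "body": {"gripper": [0, 0], "linear": [[0, 0, 0.15], [0, 0, 0]], "twist": [0, 0]}}

```text
clock: 4.9
position: [0.5368, -0.0, 0.0672]
tool_rot: [-3.142, -0.0, 2.754]
force: [0.0, -0.4, 1.0]
grip_width: 0.0001
finger_force: 0.2
```

```bash
python3 - <<'E'
from h import *
f=grab('wrist','w2');s=monitor.observe();print('tcp px',proj(f,s['position']),f['eye'],s['force'],s['position'])
x=np.array([.971,-.238,0])
for d in(-.02,-.011,.011): print(d,proj(f,s['position']+d*x))
c=f['img'][220:370,160:400].copy()
cv2.imwrite('pics/w2c.png',cv2.resize(c,None,fx=3.3,fy=3.3,interpolation=2)[...,::-1])
E
```

```text
tcp px [314.95617721 298.52294378] [0.45774597 0.03312669 0.23034725] [-0.10771077 -0.35363683  0.30271744] [ 5.36803083e-01 -4.32363296e-05  6.72036954e-02]
-0.02 [308.30529101 258.88753977]
-0.011 [311.35752439 277.07707115]
0.011 [318.41758436 319.15091231]
```

View pics/w2c.png

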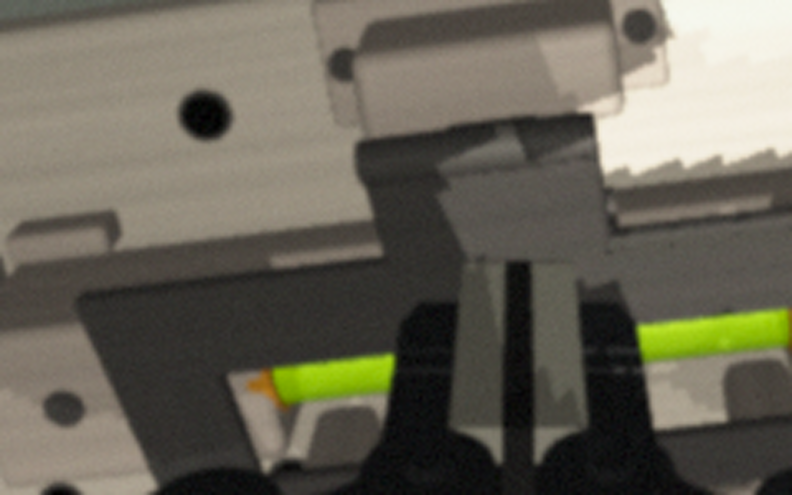

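```bash
python3 - <<'E'
from h import *
f=grab('wrist');im=f['img'];g=cv2.cvtColor(im,cv2.COLOR_RGB2GRAY)
for v in range(270,330,4): print(v,g[v,380:476:4].tolist())
for u in (190,200,220,240,260):print(u,g[284:330:2,u].tolist())
E
```

```text
270 [159, 141, 136, 127, 118, 100, 85, 75, 74, 71, 87, 94, 96, 96, 93, 96, 101, 102, 89, 101, 98, 104, 91, 99]
274 [70, 71, 68, 69, 69, 73, 74, 71, 74, 72, 71, 94, 97, 101, 93, 97, 92, 89, 96, 94, 96, 95, 96, 95]
278 [70, 75, 80, 83, 73, 67, 71, 70, 70, 68, 70, 61, 77, 62, 58, 50, 74, 94, 95, 93, 98, 95, 104, 100]
282 [130, 121, 117, 100, 62, 50, 42, 55, 63, 75, 68, 87, 95, 101, 100, 98, 91, 96, 96, 98, 100, 108, 98, 116]
286 [61, 59, 74, 87, 87, 93, 91, 91, 93, 91, 93, 92, 95, 93, 95, 97, 99, 166, 195, 213, 220, 224, 229, 231]
290 [90, 85, 85, 87, 85, 83, 88, 87, 92, 93, 93, 97, 94, 94, 95, 93, 143, 235, 236, 234, 237, 235, 234, 235]
294 [85, 81, 87, 87, 85, 85, 87, 85, 91, 95, 95, 95, 95, 99, 97, 95, 147, 234, 234, 233, 233, 234, 233, 234]
298 [89, 86, 87, 89, 89, 84, 86, 88, 93, 94, 95, 95, 93, 96, 97, 95, 150, 233, 232, 231, 231, 230, 232, 231]
302 [87, 83, 84, 86, 86, 88, 86, 91, 98, 100, 98, 99, 99, 93, 98, 93, 160, 231, 232, 233, 233, 234, 233, 233]
306 [88, 86, 90, 87, 87, 85, 88, 85, 91, 94, 92, 93, 90, 93, 89, 93, 200, 234, 235, 234, 233, 136, 107, 159]
310 [83, 85, 82, 85,
[... 359 characters left out ...]
, 72, 79, 92, 97, 100, 96, 93, 93, 96, 218, 232, 231, 230, 230, 231, 232, 232]
326 [128, 125, 126, 128, 133, 76, 122, 70, 56, 59, 65, 72, 94, 91, 95, 97, 174, 233, 232, 233, 234, 235, 235, 236]
190 [84, 69, 88, 119, 124, 123, 102, 69, 67, 68, 72, 67, 42, 41, 47, 45, 49, 46, 45, 46, 47, 51, 65]
200 [143, 139, 139, 142, 133, 122, 71, 68, 70, 72, 69, 52, 34, 41, 47, 45, 47, 46, 48, 45, 49, 49, 48]
220 [145, 142, 140, 135, 118, 70, 68, 73, 71, 68, 47, 38, 49, 48, 53, 51, 47, 47, 48, 47, 47, 47, 47]
240 [147, 141, 138, 99, 69, 68, 70, 77, 68, 41, 41, 50, 48, 49, 50, 48, 50, 45, 47, 47, 48, 50, 48]
260 [141, 134, 81, 69, 69, 82, 112, 103, 46, 44, 49, 48, 50, 47, 49, 46, 46, 46, 50, 47, 47, 47, 67]
```

```bash
python3 - <<'E'
from h import *
f=grab('wrist');O=np.array([.5567,.0251,0]);y=np.array([.238,.9713,0]);x=np.array([.9713,-.238,0])
for z in(.060,.065,.07,.075,.08,.085):
    a=onz(f,184,310,z);b=onz(f,443,281,z);m=(a+b)/2-O;print(z,np.linalg.norm(a-b),'base xy',(a-O)@x,(b-O)@x,m@y)
s=monitor.observe()['position']-O;print(s@x,s@y)
E
```

```text
0.06 0.1260273092011377 base xy -0.012757037718337859 -0.009746789483716647 -0.031069671757936776
0.065 0.12233011721575777 base xy -0.015257712316923801 -0.01233577403446775 -0.030620797688385513
0.07 0.11863292523037794 base xy -0.01775838691550985 -0.014924758585218741 -0.030171923618834265
0.075 0.11493573324499809 base xy -0.020259061514095785 -0.017513743135969734 -0.029723049549283013
0.08 0.11123854125961818 base xy -0.022759736112681728 -0.020102727686720837 -0.02927417547973175
0.085 0.1075413492742383 base xy -0.02526041071126767 -0.022691712237471826 -0.028825301410180467
-0.013311503076678647 -0.029191698223235252
```

```bash
python3 - <<'E'
from h import *
f=grab('side');p=monitor.observe()['position'];q=proj(f,p);q2=proj(f,p+[0,0,.02]);print(q,q2)
u,v=map(int,q);c=cv2.resize(f['img'][v-40:v+35,u-50:u+50],None,fx=8,fy=8,interpolation=2)
for a,col in((q,(255,0,0)),(q2,(0,255,255))): cv2.circle(c,(int((a[0]-u+50.5)*8),int((a[1]-v+40.5)*8)),4,col,1)
cv2.imwrite('pics/s2.png',c[...,::-1])
E
```

```text
[313.77317856 258.55860806] [313.90289728 251.11431467]
```

View pics/s2.png

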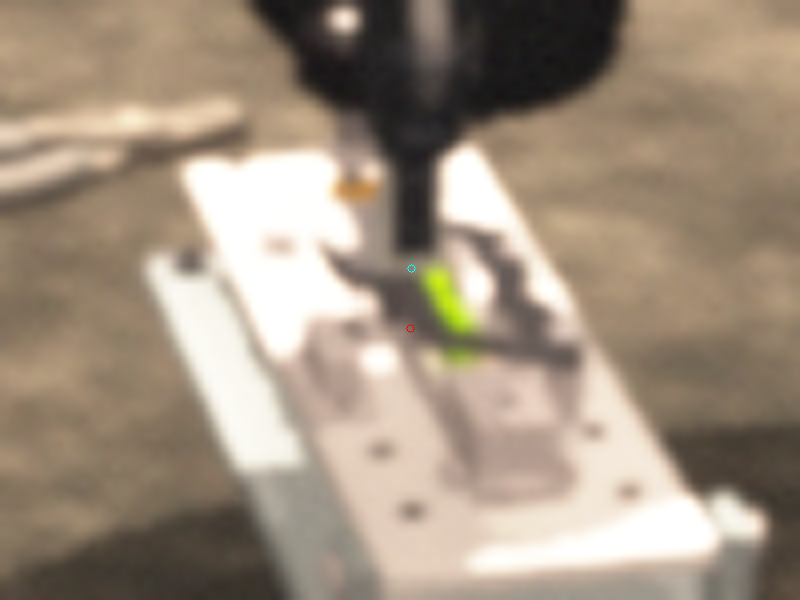

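The side view shows the fingertips ending about 17 mm above the reported TCP (at px (415,255), against the red marker at y=328). So the frame is only at its catch stop, with real contact higher than the reading suggests. I'll go on pushing and watch the force.

>>> {"method": "move_arm", "body": {"gripper": [0, 0, 0], "linear": [[0, 0, 0.2], [0, 0, 0.2], [0, 0, 0]], "twist": [0, 0, 0]}}

```text
clock: 5.4
position: [0.5367, -0.0, 0.063]
tool_rot: [-3.141, -0.0, 2.754]
force: [0.0, 0.6, -0.1]
grip_width: 0.0001
finger_force: 0.1
```

>>> {"method": "move_arm", "body": {"gripper": [0, 0, 0], "linear": [[0, 0, 0.2], [0, 0, 0.1], [0, 0, 0]], "twist": [0, 0, 0]}}

```text
clock: 5.7
position: [0.537, 0.0003, 0.0606]
tool_rot: [3.141, 0.0, 2.754]
force: [-4.5, 1.9, 13.6]
grip_width: -0.0
finger_force: 6.3
```

>>> {"method": "move_arm", "body": {"gripper": [0, 0, 0], "linear": [[0, 0, 0.1], [0, 0, 0], [0, 0, 0]], "twist": [0, 0, 0]}}

```text
clock: 6.0
position: [0.537, 0.0005, 0.0598]
tool_rot: [3.141, 0.0, 2.754]
force: [-3.0, 2.9, 14.6]
grip_width: -0.0001
finger_force: 6.7
```

```bash
python3 - <<'E'
from h import *
f=grab('wrist');im=f['img'];g=cv2.cvtColor(im,cv2.COLOR_RGB2GRAY);cv2.imwrite('pics/w3.png',im[...,::-1])
print(f['eye'])
for v in range(262,310,4): print(v,g[v,380:476:4].tolist())
for u in (176,180,184,188,192,200,220):print(u,g[274:330:2,u].tolist())
E
```

```text
[0.45787686 0.03350666 0.22295514]
262 [238, 239, 237, 237, 237, 222, 236, 239, 221, 172, 242, 240, 241, 242, 239, 219, 76, 235, 237, 238, 236, 236, 235, 234]
266 [222, 175, 234, 180, 143, 143, 163, 145, 155, 141, 216, 232, 233, 232, 232, 231, 137, 228, 229, 223, 214, 196, 161, 131]
270 [146, 139, 140, 139, 140, 140, 139, 138, 138, 138, 155, 226, 210, 178, 150, 117, 103, 100, 96, 96, 93, 92, 99, 101]
274 [140, 142, 136, 136, 124, 117, 97, 79, 72, 69, 72, 73, 92, 87, 82, 69, 87, 100, 99, 100, 86, 103, 96, 97]
278 [75, 71, 69, 69, 66, 69, 65, 59, 51, 51, 57, 57, 63, 67, 90, 93, 91, 94, 95, 93, 93, 96, 96, 95]
282 [54, 55, 48, 49, 71, 76, 74, 83, 89, 99, 98, 96, 100, 100, 97, 101, 93, 97, 96, 100, 94, 98, 96, 99]
286 [89, 92, 91, 86, 88, 91, 82, 88, 98, 98, 98, 98, 98, 100, 98, 98, 91, 102, 97, 100, 91, 97, 108, 106]
290 [88, 89, 87, 88, 87, 92, 92, 87, 99, 99, 101, 100, 100, 101, 98, 101, 91, 131, 153, 164, 186, 205, 217, 224]
294 [88, 91, 95, 92, 88, 87, 89, 88, 92, 95, 98, 99, 98, 99, 98, 98, 105, 232, 233, 235, 236, 237, 237, 235]
298 [93, 89, 87, 84, 88, 91, 89, 86, 101, 97, 98, 10
[... 491 characters left out ...]
81, 68, 70, 69, 66, 69, 67, 70, 68, 72, 79, 109, 123]
184 [135, 137, 143, 141, 142, 141, 136, 134, 86, 72, 88, 122, 125, 125, 112, 74, 64, 41, 40, 47, 47, 47, 50, 60, 67, 86, 112, 126]
188 [137, 135, 142, 145, 138, 137, 133, 126, 75, 69, 65, 67, 74, 83, 80, 69, 60, 36, 39, 47, 48, 46, 49, 48, 46, 48, 50, 63]
192 [137, 138, 145, 142, 142, 136, 138, 141, 139, 138, 131, 125, 131, 133, 83, 65, 51, 35, 43, 48, 48, 49, 47, 49, 47, 48, 47, 51]
200 [139, 143, 145, 141, 140, 139, 138, 140, 146, 138, 144, 140, 138, 115, 71, 61, 37, 44, 48, 45, 50, 50, 47, 48, 47, 50, 52, 48]
220 [144, 146, 141, 141, 140, 141, 144, 143, 141, 142, 137, 138, 94, 67, 58, 37, 49, 46, 46, 50, 49, 49, 49, 48, 47, 48, 46, 47]
```

The force (14.6 N) is well past the catch, and the frame edge has dropped about 7.5 mm to roughly 77 mm. Lifting off to check.

>>> {"method": "move_arm", "body": {"gripper": [0, 0, 0, 0, 0, 0, 0, 0], "linear": [[0, 0, -0.5], [0, 0, -1.5], [0, 0, -2], [0, 0, -2], [0, 0, -2], [0, 0, 0], [0, 0, 0], [0, 0, 0]], "twist": [0, 0, 0, 0, 0, 0, 0, 0]}}

```text
clock: 6.85
position: [0.5364, -0.0, 0.1386]
tool_rot: [-3.141, -0.001, 2.754]
force: [-0.8, 0.5, -0.1]
grip_width: 0.0002
finger_force: 0.0
```

```bash
python3 - <<'E'
from h import *
f=grab('wrist','w4');t=grab('top');sd=grab('side');print(f['eye'],monitor.observe()['position'])
A=cv2.resize(f['img'][190:400,120:450],(790,503),interpolation=2)[:300]
A=cv2.resize(f['img'][190:400,120:450],(440,280));B=cv2.resize(t['img'][180:265,225:360],(445,280),interpolation=2)
C=cv2.resize(sd['img'][210:310,250:380],(364,280),interpolation=2)
cv2.imwrite('pics/m2.png',np.vstack([np.hstack([A[:,:400],C,np.zeros((280,36,3),np.uint8)]),np.hstack([B,np.zeros((280,355,3),np.uint8)])])[...,::-1])
E
```

```text
[0.45753849 0.03312374 0.30185686] [ 5.36510154e-01 -8.36657615e-05  1.38632312e-01]
```

View pics/m2.png

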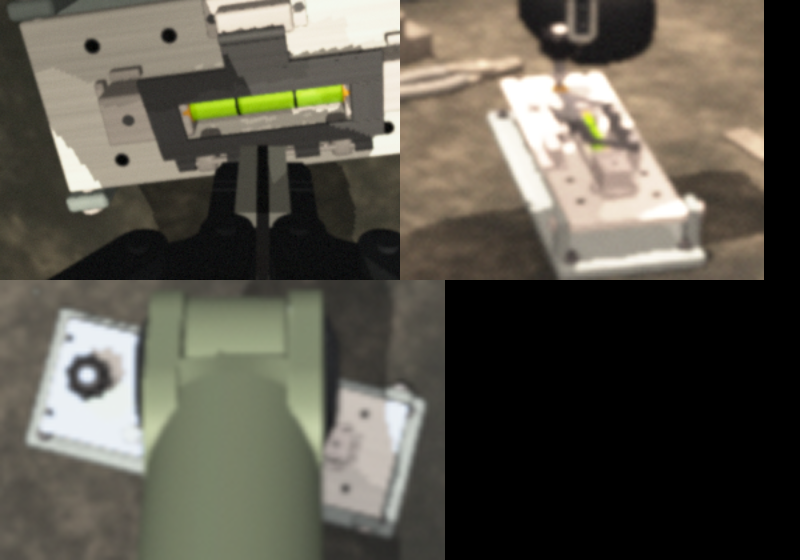

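```bash
python3 - <<'E'
from h import *
im=cv2.imread('pics/w4.png');g=cv2.cvtColor(im,6)
print('L')
for v in range(240,262,2): print(v,g[v,214:250:2].tolist())
print('R')
for v in range(216,262,3): print(v,g[v,396:440:2].tolist())
E
```

```text
L
240 [98, 92, 82, 77, 79, 72, 108, 143, 146, 149, 144, 144, 145, 145, 142, 141, 145, 144]
242 [89, 96, 103, 112, 117, 85, 91, 141, 142, 143, 142, 147, 143, 146, 143, 141, 143, 144]
244 [130, 130, 134, 132, 131, 97, 84, 137, 143, 140, 142, 142, 139, 137, 138, 141, 134, 133]
246 [129, 126, 128, 123, 128, 109, 115, 135, 138, 131, 126, 121, 117, 108, 96, 85, 74, 70]
248 [121, 116, 106, 106, 104, 97, 100, 93, 77, 66, 64, 54, 51, 48, 43, 41, 43, 47]
250 [87, 78, 76, 74, 65, 45, 42, 42, 45, 44, 43, 46, 46, 45, 49, 46, 45, 43]
252 [69, 69, 73, 72, 54, 46, 46, 45, 49, 44, 48, 44, 48, 48, 48, 46, 47, 47]
254 [72, 69, 72, 72, 58, 46, 47, 49, 45, 47, 41, 47, 49, 50, 51, 46, 48, 47]
256 [73, 70, 71, 72, 65, 50, 44, 48, 49, 47, 45, 48, 46, 48, 50, 51, 46, 50]
258 [73, 73, 74, 76, 73, 54, 48, 48, 47, 48, 46, 48, 43, 45, 46, 46, 51, 47]
260 [83, 86, 88, 90, 100, 86, 46, 48, 45, 49, 44, 45, 50, 48, 46, 48, 46, 47]
R
216 [246, 244, 244, 244, 243, 239, 160, 115, 169, 192, 213, 226, 228, 234, 238, 240, 240, 240, 241, 231, 234, 231]
219 [242, 241, 238, 242, 242, 239, 174, 170, 238, 240, 240, 239, 238, 2
[... 857 characters left out ...]
 237, 237, 237, 237, 236, 235, 236, 235]
246 [91, 93, 96, 92, 88, 107, 224, 236, 235, 236, 236, 237, 236, 236, 237, 237, 237, 237, 237, 236, 236, 237]
249 [93, 92, 94, 91, 94, 101, 222, 238, 238, 238, 239, 240, 239, 235, 211, 194, 209, 233, 237, 238, 237, 236]
252 [93, 94, 93, 100, 99, 106, 225, 238, 237, 237, 237, 235, 233, 149, 110, 104, 108, 155, 235, 235, 237, 236]
255 [94, 94, 93, 97, 94, 103, 218, 237, 236, 236, 235, 234, 233, 150, 109, 107, 112, 180, 234, 235, 235, 236]
258 [95, 95, 94, 93, 94, 107, 220, 235, 235, 236, 236, 236, 239, 233, 201, 198, 227, 237, 238, 238, 236, 238]
261 [96, 96, 93, 93, 95, 99, 221, 237, 238, 237, 237, 238, 237, 236, 238, 236, 235, 235, 234, 235, 235, 235]
```

```bash
python3 - <<'E'
from h import *
f=grab('wrist');O=np.array([.5567,.0251,0]);y=np.array([.238,.9713,0]);x=np.array([.9713,-.238,0])
for z in(.065,.07,.075,.08,.085,.09):
    a=onz(f,223,249.5,z);b=onz(f,407.3,229,z);m=(a+b)/2-O;print(z,np.linalg.norm(a-b),m@x,m@y)
im=f['img'];mx=im.max(2);s=monitor.observe();print(f['eye']-s['position'],s['qpos'])
K=np.array([.5833,.1344,.115]);print(proj(f,K))
# tip seen in image
E
```

```text
0.065 0.11834566864509063 -0.017134983960349834 -0.02951052451834349
0.07 0.11584798761220773 -0.01884452815375921 -0.02922149330522943
0.075 0.11335030657932489 -0.020554072347168797 -0.02893246209211543
0.08 0.11085262554644199 -0.022263616540578172 -0.02864343087900137
0.085 0.10835494451355915 -0.02397316073398776 -0.028354399665887372
0.09 0.1058572634806763 -0.025682704927397132 -0.028065368452773323
[-0.07895662  0.03320525  0.16315264] [-0.23058561  0.48174047  0.16217847  1.90811486 -0.10852814  0.76104608
  1.17515896]
[591.94352898 263.63062819]
```

Measured, the frame's front edge is still at about 85 mm, so it sits at the catch stop and isn't shut. The real fingertips are about 20 mm above the reported TCP. I'll press again at the tab root and go deeper.

>>> {"method": "move_arm", "body": {"gripper": [0, 0, 0, 0, 0, 0, 0], "linear": [[1.1, -0.2, 0.5], [0, 0, 1.5], [0, 0, 1.5], [0, 0, 1.5], [0, 0, 1.2], [0, 0, 0.8], [0, 0, 0]], "twist": [0, 0, 0, 0, 0, 0, 0]}}

```text
clock: 7.75
position: [0.5254, 0.0022, 0.0684]
tool_rot: [-3.141, -0.001, 2.754]
force: [-0.1, 0.0, 0.5]
grip_width: 0.0
finger_force: 0.0
```

>>> {"method": "move_arm", "body": {"gripper": [0, 0, 0, 0], "linear": [[0, 0, 0.3], [0, 0, 0.3], [0, 0, 0.2], [0, 0, 0]], "twist": [0, 0, 0, 0]}}

```text
clock: 8.15
position: [0.5259, 0.0024, 0.0615]
tool_rot: [3.141, 0.0, 2.754]
force: [-0.8, 0.1, 1.2]
grip_width: 0.0
finger_force: 0.8
```

>>> {"method": "move_arm", "body": {"gripper": [0, 0], "linear": [[0, 0, 0.15], [0, 0, 0]], "twist": [0, 0]}}

```text
clock: 8.35
position: [0.5259, 0.0024, 0.0599]
tool_rot: [3.141, 0.0, 2.754]
force: [-0.9, 0.8, 1.4]
grip_width: -0.0
finger_force: 0.7
```

>>> {"method": "move_arm", "body": {"gripper": [0, 0, 0], "linear": [[0, 0, 0.15], [0, 0, 0.15], [0, 0, 0]], "twist": [0, 0, 0]}}

```text
clock: 8.65
position: [0.526, 0.0023, 0.0566]
tool_rot: [-3.142, 0.0, 2.754]
force: [1.0, 0.4, 0.3]
grip_width: -0.0003
finger_force: 0.0
```

>>> {"method": "move_arm", "body": {"gripper": [0, 0, 0], "linear": [[0, 0, 0.15], [0, 0, 0.15], [0, 0, 0]], "twist": [0, 0, 0]}}

```text
clock: 8.95
position: [0.5261, 0.0023, 0.0539]
tool_rot: [3.141, 0.0, 2.754]
force: [-1.9, 0.3, 12.8]
grip_width: -0.0
finger_force: 6.3
```

The force rose and fell to zero (a snap), then climbed against a hard stop at a lower height. Lifting to check.

>>> {"method": "move_arm", "body": {"gripper": [0, 0, 0, 0, 0, 0, 0, 0], "linear": [[0, 0, -0.3], [0, 0, -1.5], [0, 0, -2], [0, 0, -2], [0, 0, -2], [0, 0, -0.7], [0, 0, 0], [0, 0, 0]], "twist": [0, 0, 0, 0, 0, 0, 0, 0]}}

```text
clock: 9.75
position: [0.5256, 0.0023, 0.1381]
tool_rot: [-3.141, -0.001, 2.754]
force: [0.2, 0.1, 0.7]
grip_width: -0.0
finger_force: 0.0
```

```bash
python3 - <<'E'
from h import *
f=grab('wrist','w5');g=cv2.cvtColor(f['img'],7);print(f['eye'],monitor.observe()['position'])
m=((g<62)*255).astype(np.uint8);m[300:]=0;m[:, :200]=0
n,l,s,c=cv2.connectedComponentsWithStats(m)
for i in range(1,n):
    if s[i,4]>300: print(s[i],c[i])
print('L')
for v in range(246,280,2): print(v,g[v,210:250:2].tolist())
print('R')
for v in range(230,274,3): print(v,g[v,396:440:2].tolist())
E
```

```text
[0.44664402 0.03544403 0.30132188] [0.52547513 0.00223161 0.13788398]
[  200     0   163   187 17905] [252.46445127 101.1911198 ]
[ 305    0   78   42 1259] [337.2279587   16.48768864]
[591   0  30  47 493] [608.18052738  24.32454361]
[ 512   28   75   66 1586] [551.88650694  59.13619168]
[594  64  46  43 832] [614.55048077  82.96514423]
[ 537  234   94   66 4260] [581.61408451 267.84107981]
[ 232  237   78   63 1531] [261.89092097 269.54016982]
[334 289  82  11 366] [380.03005464 296.0273224 ]
L
246 [138, 136, 139, 139, 140, 142, 142, 142, 148, 144, 145, 146, 146, 147, 148, 147, 145, 145, 143, 147]
248 [145, 144, 142, 144, 145, 146, 146, 147, 153, 154, 147, 146, 144, 143, 145, 146, 143, 143, 142, 140]
250 [147, 145, 143, 143, 146, 148, 154, 159, 161, 162, 147, 141, 138, 140, 139, 142, 140, 139, 141, 140]
252 [161, 151, 142, 150, 157, 159, 158, 150, 139, 153, 157, 142, 142, 143, 143, 143, 145, 147, 142, 142]
254 [149, 139, 136, 140, 142, 130, 120, 111, 100, 103, 151, 148, 142, 139, 141, 126, 123, 114, 105, 87]
256 [103, 94, 86, 81, 82, 80, 76, 81, 90, 75, 116, 106, 81, 68, 64, 53, 52
[... 1979 characters left out ...]
, 239, 238]
257 [105, 105, 106, 107, 101, 216, 239, 239, 240, 238, 238, 238, 238, 238, 237, 238, 236, 236, 237, 237, 237, 238]
260 [101, 99, 104, 104, 107, 170, 236, 237, 237, 237, 236, 235, 236, 236, 237, 236, 235, 236, 234, 235, 235, 235]
263 [108, 108, 105, 107, 108, 157, 233, 235, 235, 235, 235, 235, 235, 236, 236, 235, 236, 237, 235, 235, 238, 236]
266 [108, 106, 109, 108, 106, 145, 236, 237, 237, 236, 239, 238, 238, 237, 225, 182, 159, 191, 230, 236, 237, 236]
269 [106, 106, 105, 105, 108, 130, 229, 238, 236, 235, 235, 236, 235, 227, 124, 105, 108, 107, 174, 235, 234, 234]
272 [103, 103, 103, 101, 106, 114, 221, 235, 233, 234, 233, 234, 234, 230, 161, 113, 107, 124, 208, 235, 236, 237]
```

The front edge now measures 174 px instead of 185, which puts it at about 71–75 mm, so the frame is shut and held with the fingers off. Now the knob.

```bash
python3 - <<'E'
from h import *
f=grab('wrist');mx=f['img'].max(2);m=((mx<60)*255).astype(np.uint8);m[:225]=0;m[350:]=0;m[:,:520]=0
n,l,s,c=cv2.connectedComponentsWithStats(m);i=1+s[1:,4].argmax();print(s[i],c[i],onz(f,*c[i],.105))
s=monitor.observe();print(s['clock'],s['qpos'],tool(np.array([.5833,.1344,.14])-s['position'],s['tool_rot'][2]))
E
```

```text
[ 537  235   95   77 4600] [581.99543478 271.03608696] [0.58081338 0.1360361  0.105     ]
9.85 [-0.23932852  0.46775968  0.16308217  1.93666415 -0.10785727  0.74680868
  1.16886829] [-0.35690608 14.42243613 -0.2132233 ]
```

>>> {"method": "move_arm", "body": {"gripper": [1, 1, 1, 1, 1, 1, 1, 1], "linear": [[-0.3, 2.0, 0], [0, 2.2, 0], [0, 2.2, 0], [0, 2.2, 0], [0, 2.2, 0], [0, 2.2, 0], [0, 1.4, 0], [0, 0, 0]], "twist": [0, 0, 0, 0, 0, 0, 0, 0]}}

```text
clock: 10.65
position: [0.5831, 0.1361, 0.1379]
tool_rot: [-3.141, -0.001, 2.756]
force: [0.3, 0.4, -0.2]
grip_width: 0.0857
finger_force: 0.0
```

>>> {"method": "move_arm", "body": {"gripper": [1, 1, 1, 1, 1, 1, 1], "linear": [[0, 0, 0], [0, 0, 0], [0, 0, 0], [0, 0, 0], [0, 0, 0], [0, 0, 0], [0, 0, 0]], "twist": [-8, -8, -8, -8, -8, 0, 0]}}

```text
clock: 11.35
position: [0.583, 0.1335, 0.1386]
tool_rot: [-3.141, -0.0, -2.837]
force: [-0.8, 0.0, 0.2]
grip_width: 0.0856
finger_force: 0.0
```

```bash
python3 - <<'E'
from h import *
f=grab('wrist','w6');mx=f['img'].max(2);s=monitor.observe();print(s['clock'],s['qpos'],s['position'],s['tool_rot'],s['grip_width'])
print('TCP px',proj(f,s['position']),'knob px',proj(f,[.5825,.135,.115]),tool(np.array([.5825,.135,.06])-s['position'],s['tool_rot'][2]))
t=grab('top');m=t['img'][190:225,235:270].max(2);print(np.median(m))
E
```

```text
11.4 [-0.30585388  0.56177498 -0.02692054  1.73924834  0.01952039  0.84116475
  1.53462021] [0.58304563 0.13371643 0.13865583] [-3.14137346e+00 -3.32353275e-04 -2.83611223e+00] 0.08514931405959654
TCP px [313.46402182 296.96066475] knob px [316.49350627 275.47844628] [0.01343355 0.13882411 7.8655828 ]
124.0
```

View pics/w6.png

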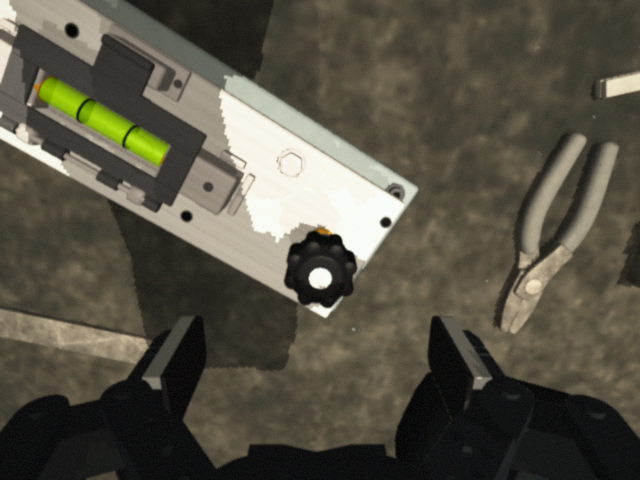

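The knob cap is at (320,277), centred between the fingers (about 318). The shut frame shows the vial, with its lines at (87,108) and (130,135), and the pliers are clear.

```bash
python3 - <<'E'
from h import *
f=grab('wrist');s=monitor.observe();k=onz(f,320,277,.115);print(k,tool(k-s['position'],s['tool_rot'][2]))
im=f['img']
a=np.array([40,82.]);b=np.array([172,160.]);n=np.array([-78,132])/153.3
for t in np.linspace(0,1,34):
    print((a+(b-a)*t).round().astype(int).tolist(),[im[int(round(p[1])),int(round(p[0]))].tolist() for p in (a+(b-a)*t-4*n,a+(b-a)*t,a+(b-a)*t+4*n)])
E
```

```text
[0.58286187 0.1375401  0.115     ] [-0.08313862  0.32411191  2.37228565]
[40, 82] [[108, 81, 44], [140, 99, 34], [157, 108, 22]]
[44, 84] [[118, 158, 0], [132, 175, 0], [135, 181, 0]]
[48, 87] [[118, 159, 0], [135, 180, 0], [136, 183, 0]]
[52, 89] [[128, 172, 0], [142, 184, 0], [142, 187, 0]]
[56, 91] [[140, 186, 8], [153, 201, 0], [158, 205, 11]]
[60, 94] [[139, 182, 6], [155, 201, 10], [156, 204, 10]]
[64, 96] [[141, 186, 10], [156, 203, 15], [159, 205, 12]]
[68, 99] [[141, 185, 11], [156, 206, 17], [160, 207, 14]]
[72, 101] [[140, 184, 9], [157, 205, 8], [160, 208, 13]]
[76, 103] [[144, 190, 15], [159, 205, 16], [159, 207, 16]]
[80, 106] [[30, 46, 0], [31, 38, 6], [22, 31, 6]]
[84, 108] [[105, 155, 0], [123, 175, 0], [123, 174, 0]]
[88, 110] [[101, 153, 0], [119, 172, 0], [126, 177, 0]]
[92, 113] [[142, 189, 17], [163, 210, 20], [159, 207, 14]]
[96, 115] [[144, 190, 4], [161, 209, 17], [162, 210, 19]]
[100, 117] [[142, 190, 10], [160, 207, 19], [161, 209, 13]]
[104, 120] [[142, 188, 14], [166, 212, 22], [167, 215, 22]]
[108, 122] [[145, 192, 12], [166, 211, 22], [163, 210, 17]]
[1
[... 236 characters left out ...]
]
[128, 134] [[105, 146, 0], [142, 187, 16], [137, 179, 16]]
[132, 136] [[139, 185, 0], [173, 219, 29], [172, 217, 24]]
[136, 139] [[138, 184, 5], [177, 222, 36], [173, 217, 24]]
[140, 141] [[142, 190, 6], [175, 219, 30], [172, 217, 23]]
[144, 143] [[142, 187, 4], [172, 217, 27], [172, 217, 24]]
[148, 146] [[139, 186, 8], [173, 219, 26], [171, 217, 21]]
[152, 148] [[150, 195, 13], [167, 215, 24], [163, 210, 9]]
[156, 151] [[147, 194, 15], [178, 224, 35], [170, 215, 17]]
[160, 153] [[148, 193, 15], [179, 224, 32], [172, 220, 23]]
[164, 155] [[106, 99, 88], [125, 112, 92], [141, 96, 28]]
[168, 158] [[60, 57, 53], [56, 53, 50], [60, 59, 57]]
[172, 160] [[62, 59, 56], [61, 58, 55], [56, 55, 50]]
```

>>> {"method": "move_arm", "body": {"gripper": [1, 1, 1, 1, 1, 1, 1], "linear": [[0, 0.15, 1.0], [0, 0, 1.5], [0, 0, 1.5], [0, 0, 1.5], [0, 0, 1.3], [0, 0, 1.0], [0, 0, 0]], "twist": [0, 0, 0, 0, 0, 0, 0], "squeeze": 60}}

```text
clock: 12.2
position: [0.582, 0.1357, 0.0593]
tool_rot: [-3.142, -0.002, -2.831]
force: [-1.3, -0.3, 0.6]
grip_width: 0.0856
finger_force: 0.0
```

>>> {"method": "move_arm", "body": {"gripper": [0, 0, 0, 0, 0, 0, 0, 0], "linear": [[0, 0, 0], [0, 0, 0], [0, 0, 0], [0, 0, 0], [0, 0, 0], [0, 0, 0], [0, 0, 0], [0, 0, 0]], "twist": [0, 0, 0, 0, 0, 0, 0, 0]}}

```text
clock: 13.0
position: [0.583, 0.1358, 0.0611]
tool_rot: [-3.141, 0.001, -2.831]
force: [0.3, -1.5, 4.9]
grip_width: 0.0382
finger_force: 59.5
```

The knob is gripped (38 mm, 60 N). Now pushing down.

>>> {"method": "move_arm", "body": {"gripper": [0, 0, 0, 0, 0], "linear": [[0, 0, 0.2], [0, 0, 0.2], [0, 0, 0.2], [0, 0, 0], [0, 0, 0]], "twist": [0, 0, 0, 0, 0]}}

```text
clock: 13.5
position: [0.5834, 0.136, 0.0554]
tool_rot: [-3.141, 0.002, -2.831]
force: [1.4, -0.1, 8.0]
grip_width: 0.0384
finger_force: 59.7
```

>>> {"method": "move_arm", "body": {"gripper": [0, 0, 0], "linear": [[0, 0, 0.15], [0, 0, 0], [0, 0, 0]], "twist": [0, 0, 0]}}

```text
clock: 13.8
position: [0.5838, 0.1361, 0.0545]
tool_rot: [-3.141, 0.002, -2.831]
force: [0.1, -0.2, 17.6]
grip_width: 0.0386
finger_force: 60.9
```

The foot is on its seat (17.6 N). Now reading the bubble.

```bash
cat >> h.py <<'E'
O=np.array([.5567,.0251,0]);Y=np.array([.238,.9713,0]);X=np.array([.9713,-.238,0])
def strip(name,z=.071,x0=0.,y0=-.0285,sc=4):
    f=grab(name);im=f['img']
    ys=np.arange(-45,45.01,1/sc);xs=np.arange(-12,12.01,1/sc)
    P=O+np.array([0,0,z])+(x0+xs[:,None,None]/1e3)*X+(y0+ys[None,:,None]/1e3)*Y
    c=(P-f['eye'])@f['rotation'];K=np.array(f['K'])
    u=(K[0,2]-K[0,0]*c[...,0]/c[...,2]).astype(np.float32);v=(K[1,2]+K[1,1]*c[...,1]/c[...,2]).astype(np.float32)
    return cv2.remap(im,u,v,cv2.INTER_LINEAR),ys,xs
E
python3 - <<'E'
from h import *
for n in('wrist','side','top'):
    s,ys,xs=strip(n);cv2.imwrite(f'pics/st_{n}.png',s[...,::-1])
    hsv=cv2.cvtColor(s,cv2.COLOR_RGB2HSV);gm=(hsv[...,1]>120)&(hsv[...,0]>25)&(hsv[...,0]<50)&(hsv[...,2]>90)
    print(n,gm.sum())
    if gm.sum()>300:
        r=np.flatnonzero(gm.sum(1)>60);print('rows mm',xs[r[0]],xs[r[-1]])
        for k in np.linspace(r[0],r[-1],6).astype(int)[1:-1]: print(xs[k],'B',s[k,::6,2].tolist(),'\n  G',s[k,::6,1].tolist())
print(monitor.observe()['clock'])
E
```

```text
wrist 6535
rows mm -11.75 1.75
-9.25 B [0, 0, 0, 0, 0, 0, 0, 0, 0, 0, 0, 0, 0, 0, 0, 0, 0, 0, 0, 0, 0, 0, 0, 0, 0, 0, 0, 0, 0, 0, 0, 0, 0, 0, 0, 15, 15, 16, 12, 15, 16, 13, 4, 0, 0, 0, 14, 8, 16, 10, 5, 9, 14, 8, 14, 13, 56, 46, 46, 46, 44] 
  G [0, 0, 0, 0, 0, 0, 0, 0, 0, 0, 0, 0, 0, 0, 0, 0, 0, 0, 0, 0, 0, 0, 0, 0, 0, 0, 0, 0, 0, 0, 0, 0, 0, 0, 0, 163, 166, 165, 165, 166, 165, 159, 25, 129, 130, 130, 169, 166, 168, 167, 167, 168, 168, 169, 170, 169, 141, 50, 51, 50, 50]
-6.5 B [0, 0, 0, 0, 0, 0, 0, 0, 0, 0, 0, 0, 0, 0, 0, 0, 0, 0, 0, 0, 0, 0, 0, 0, 0, 0, 0, 0, 0, 0, 0, 0, 0, 0, 0, 5, 1, 12, 9, 12, 12, 7, 0, 0, 0, 0, 13, 17, 14, 18, 16, 21, 19, 16, 20, 20, 64, 45, 47, 46, 48] 
  G [0, 0, 0, 0, 0, 0, 0, 0, 0, 0, 0, 0, 0, 0, 0, 0, 0, 0, 0, 0, 0, 0, 0, 0, 0, 0, 0, 0, 0, 0, 0, 0, 0, 0, 0, 183, 179, 188, 189, 191, 192, 28, 147, 155, 158, 163, 196, 197, 195, 198, 197, 200, 198, 200, 199, 201, 126, 50, 51, 50, 51]
-3.75 B [0, 0, 0, 0, 0, 0, 0, 0, 0, 0, 0, 0, 0, 0, 0, 0, 0, 0, 0, 0, 0, 0, 0, 0, 0, 0, 0, 0, 0, 0, 0, 0, 0, 0, 0, 0, 4, 7, 15, 12, 16, 9, 0, 0, 0, 0, 15, 18, 19, 17, 17, 21, 23, 
[... 4486 characters left out ...]
, 208, 207, 205, 199, 195, 190, 190, 190, 195, 201, 204, 206, 208, 211, 211, 210, 208, 206, 201, 195, 179, 163, 137, 113, 95, 83, 78]
3.0 B [106, 101, 96, 95, 95, 94, 91, 83, 78, 74, 70, 68, 70, 71, 71, 70, 68, 66, 63, 62, 63, 62, 65, 66, 68, 68, 69, 71, 72, 72, 70, 67, 63, 61, 63, 65, 67, 65, 62, 60, 57, 57, 61, 64, 67, 67, 67, 65, 63, 64, 65, 67, 65, 63, 64, 66, 70, 76, 78, 77, 76] 
  G [107, 103, 100, 107, 119, 137, 155, 171, 181, 187, 189, 191, 191, 191, 191, 190, 189, 188, 183, 178, 167, 160, 165, 172, 182, 189, 191, 193, 192, 190, 189, 188, 187, 187, 188, 188, 187, 182, 175, 168, 163, 169, 176, 183, 188, 190, 190, 190, 191, 191, 190, 188, 184, 176, 162, 145, 126, 107, 94, 83, 78]
13.95
```

The side strip shows the bubble at about -10 mm. With the stated 1.4–2.7 rad range, a turn of about 112° clockwise should centre it.

>>> {"method": "move_arm", "body": {"gripper": [0, 0, 0, 0, 0, 0, 0, 0], "linear": [[0, 0, 0], [0, 0, 0], [0, 0, 0], [0, 0, 0], [0, 0, 0], [0, 0, 0], [0, 0, 0], [0, 0, 0]], "twist": [8, 8, 8, 8, 8, 8, 8, 0]}}

```text
clock: 14.75
position: [0.5835, 0.1377, 0.0545]
tool_rot: [3.139, 0.001, 2.47]
force: [-0.9, 6.5, 18.0]
grip_width: 0.0383
finger_force: 60.7
```

>>> {"method": "move_arm", "body": {"gripper": [0, 0, 0, 0, 0, 0, 0, 0], "linear": [[0, 0, 0], [0, 0, 0], [0, 0, 0], [0, 0, 0], [0, 0, 0], [0, 0, 0], [0, 0, 0], [0, 0, 0]], "twist": [8, 8, 8, 8, 8, 8, 8, 0]}}

```text
clock: 15.55
position: [0.5846, 0.1384, 0.0545]
tool_rot: [3.138, -0.003, 1.493]
force: [4.0, 10.1, 15.1]
grip_width: 0.0385
finger_force: 60.3
```

>>> {"method": "move_arm", "body": {"gripper": [0, 0, 0, 0, 0, 0, 0, 0], "linear": [[0, 0, 0], [0, 0, 0], [0, 0, 0], [0, 0, 0], [0, 0, 0], [0, 0, 0], [0, 0, 0], [0, 0, 0]], "twist": [0, 0, 0, 0, 0, 0, 0, 0]}}

```text
clock: 16.35
position: [0.5846, 0.1383, 0.0546]
tool_rot: [3.138, -0.003, 1.499]
force: [4.6, 10.2, 13.8]
grip_width: 0.0387
finger_force: 60.3
```

```bash
python3 - <<'E'
from h import *
for n in('side','top'):
    s,ys,xs=strip(n);o=cv2.imread(f'pics/st_{n}.png')[...,::-1]
    cv2.imwrite(f'pics/st2_{n}.png',s[...,::-1])
    k=np.flatnonzero((xs>=-1)&(xs<=3)) if n=='side' else np.flatnonzero((xs>=-5)&(xs<=4))
    a=o[k].astype(float).mean(0);b=s[k].astype(float).mean(0)
    print(n,'y mm',ys[::10].astype(int).tolist())
    for ch in(0,2):print(' ch',ch,'before',a[::10,ch].astype(int).tolist(),'\n      after ',b[::10,ch].astype(int).tolist())
E
```

```text
side y mm [-45, -42, -40, -37, -35, -32, -30, -27, -25, -22, -20, -17, -15, -12, -10, -7, -5, -2, 0, 2, 5, 7, 10, 12, 15, 17, 20, 22, 25, 27, 30, 32, 35, 37, 40, 42, 45]
 ch 0 before [155, 146, 143, 146, 156, 166, 173, 180, 185, 189, 193, 203, 212, 215, 218, 217, 210, 202, 193, 185, 180, 176, 175, 182, 191, 199, 204, 210, 209, 207, 202, 192, 180, 163, 144, 127, 119] 
      after  [192, 189, 190, 193, 196, 197, 197, 195, 194, 193, 194, 202, 212, 222, 232, 237, 237, 236, 225, 213, 200, 189, 180, 185, 192, 200, 208, 216, 223, 230, 235, 238, 241, 235, 227, 218, 202]
 ch 2 before [127, 116, 105, 95, 82, 65, 55, 42, 37, 38, 41, 48, 52, 52, 54, 53, 50, 44, 39, 34, 31, 29, 26, 23, 20, 19, 19, 17, 27, 35, 43, 56, 71, 75, 77, 79, 82] 
      after  [159, 154, 151, 144, 131, 114, 97, 73, 58, 52, 48, 51, 55, 63, 73, 79, 79, 76, 65, 53, 42, 34, 26, 21, 16, 15, 17, 16, 27, 37, 49, 71, 97, 111, 120, 129, 135]
top y mm [-45, -42, -40, -37, -35, -32, -30, -27, -25, -22, -20, -17, -15, -12, -10, -7, -5, -2, 0, 2, 5, 7, 10, 12, 15, 17, 20, 22, 25, 27, 30, 32, 35, 37, 40, 42, 45]
 ch 0 before [97, 95, 108, 132, 152, 161, 164, 164, 164, 164, 163, 157, 144, 141, 153, 164, 167, 164, 161, 161, 162, 162, 158, 149, 143, 149, 158, 161, 162, 163, 163, 160, 153, 141, 120, 95, 80] 
      after  [135, 137, 149, 166, 174, 169, 167, 167, 168, 168, 167, 161, 148, 144, 154, 164, 169, 172, 175, 176, 174, 169, 159, 148, 144, 153, 162, 165, 166, 166, 166, 165, 165, 165, 157, 139, 128]
 ch 2 before [94, 89, 89, 86, 78, 71, 69, 68, 68, 67, 67, 65, 61, 60, 65, 70, 71, 68, 66, 65, 66, 66, 64, 61, 61, 63, 65, 65, 66, 67, 66, 64, 63, 67, 75, 78, 76] 
      after  [129, 130, 129, 122, 103, 81, 73, 74, 76, 77, 76, 73, 69, 67, 69, 74, 80, 86, 91, 92, 88, 79, 70, 65, 66, 69, 72, 74, 75, 74, 73, 71, 73, 88, 108, 120, 120]
```

The top strip now shows the bubble centred about +1 mm between the lines (at -13 and +14 mm). I'll add a slight extra push and let it settle.

>>> {"method": "move_arm", "body": {"gripper": [0, 0, 0, 0, 0, 0, 0, 0], "linear": [[0, 0, 0.03], [0, 0, 0], [0, 0, 0], [0, 0, 0], [0, 0, 0], [0, 0, 0], [0, 0, 0], [0, 0, 0]], "twist": [0, 0, 0, 0, 0, 0, 0, 0]}}

```text
clock: 17.25
position: [0.5847, 0.1384, 0.0545]
tool_rot: [3.138, -0.004, 1.499]
force: [4.4, 10.1, 16.2]
grip_width: 0.0387
finger_force: 60.7
```

```bash
python3 - <<'E'
from h import *
s,ys,xs=strip('top');k=np.flatnonzero((xs>=-5)&(xs<=4));b=s[k].astype(float).mean(0)
print(b[60:300:10,2].astype(int).tolist(),ys[60:300:10].astype(int).tolist())
w,ys,xs=strip('side');h=cv2.cvtColor(w,cv2.COLOR_RGB2HSV);print(monitor.observe()['force'],monitor.observe()['finger_force'])
E
```

```text
[74, 74, 76, 76, 76, 73, 68, 66, 69, 77, 85, 90, 93, 92, 87, 78, 69, 64, 66, 70, 72, 74, 75, 74] [-30, -27, -25, -22, -20, -17, -15, -12, -10, -7, -5, -2, 0, 2, 5, 7, 10, 12, 15, 17, 20, 22, 25, 27]
[ 4.62536093 10.37191349 16.74118015] 60.678189396858215
```

The bubble bump runs evenly from -10 to +10 mm, the foot is pressed (16 N) and the grip is 60 N. Handing in.

```bash
python3 -c "
from workcell import bot
print(bot.job_done())"
```

```text
the job is handed in; nothing more can be done
None
```

I handed the job in with the frame caught shut, the knob still gripped (about 60 N), the screw's foot pressed on its seat (about 16 N at the wrist) and the bubble measured within about 1 mm of the middle; no verdict came back.

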